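Click the T-key onto the frame clamp and tighten it

ROBOT

A 6-joint arm with a two-finger parallel gripper is mounted at the origin on the work surface. World frame = base frame: x ahead of the robot, y to its left, z up, the work surface at z = 0. Lengths are in mm, angles in rad, forces in N, time in s.
With the tool pointing down it reaches from about 300 to 775 mm from the base axis. Payload 14.6 kg.
Tool frame: the origin (TCP) lies between the finger pads; the fingertips stand 22 mm ahead of it and the grasp point (between the pads) lies 3 mm ahead of it (finger_overhang is the distance from the TCP to the fingertips, in mm); z points along the fingers, y is the direction in which the jaws open and shut (so a half turn about z gives the same grasp; the last joint's range is limited). The gripper opens to 94 mm and grips with 3 to 60 N. Pads are 16 mm wide; open, the fingers measure 119 mm over their backs; the gripper's body (75 mm by 177 mm) begins 78 mm behind the grasp point.
Start: joints at [1.185, 0.3, 1.521, -0, 1.321, -0.067], TCP at [172.382, 522.277, 227.446] pointing down, gripper open.
Joint ranges: [-3.03, 3.03], [-0.79, 2.21], [0.23, 2.52], [-1.04, 4.18], [0, 3.07], [-2.55, 2.55]. Speed limits (rad/s): [2.22, 2.22, 2.57, 3.14, 3.14, 3.14].

INTERFACE

Orientations are given as [roll, pitch, yaw] about the fixed x, y, z axes, in that order (R = Rz(yaw) Ry(pitch) Rx(roll)).
In Python, from cell import * gives the robot as it stands.
- The arm moves only by the tool jog_arm, never from a script. Its argument "increments" is a list of rows, each a list of 7 numbers: the shift along the tool's x, y, z in cm, then the turn, a rotation vector about the tool's x, y, z in degrees, then the finger opening in cm, from 0 to 9.4. In form: [[x, y, z, wx, wy, wz, grip], ...]. A call has 1 to 20 rows; each row shifts and turns the commanded pose from where the row before left it, along the tool's axes as they then stand; what a row does not reach is not made up. A row lasts 1/8 s, in which the tool goes at most 62.5 mm and 10.7 degrees, less where a joint would pass 70% of its speed; a pose out of reach is approached as far as the arm can. A call is refused whole if a number of a shift passes 6.25 or a number of a turn 10.7, either way. A call with a gripper value outside its range is refused whole. The fingers move at their own pace and stop on an object; "squeeze" is the grip in N (left out, the last holds). Time passes only in rows, so rows that do not move let the fingers close. It gives the time, the measured TCP pose, the force and the opening at its end, in the units of the state.
- read_state(): the state, without advancing time (a new reading comes with each control period).
- camera(name): name is "side" or "top"; returns a dict with "image" (400x640x3 uint8, red, green, blue), "K" (3x3 intrinsics, pixels), "rvec" (rotation vector, rad) and "tvec" (3), from world to camera coordinates, as OpenCV has them. Camera axes: x right, y down, z forward; pixel columns grow to the right and rows downward; lengths in mm; the calibration is good to about 2 mm. A picture is of the moment at which its call begins. There is no depth.
- sign_off(): hands the job in, once; it reports no verdict.
Trained networks look in a picture, given as the dict that the camera call returned (one of the last four; its "shot" number tells which), for a name from the list of things; names that differ only in an ending like _2 or _b are one class to them, and where a whole thing is asked for, a point or a joint stands for the part that bears it (a point fixed in the world has none). Each returns a list of dicts, best first, with "conf" (0 to 1); they miss things now and then, are a little off and sometimes report something else, mostly with a low value. They report only what shows in the picture. A call takes as long as a camera call. They do not tell look-alikes from the thing itself.
- recognise(picture, name): "centre" ([x, y, z] in mm, in the coordinates of the camera as it stood for that picture, good to about 4 mm: the middle of the surface that is visible of it).
- regions_of(picture, name): "mask" (400x640 bool, what is visible of it).
The state is a dict: "clock": time; "joints": joint angles; "qd": joint speeds; "effort": joint torques, N m; "eef_pos": TCP position; "eef_rot": TCP orientation; "wrist_force": force on the tool from outside, world axes, zero at the start; "moment": the same for the moment, N m; "finger_gap": finger opening in mm.
Only numpy, scipy, OpenCV 4.12 (cv2) and the standard library are available. Lean on these libraries where they do the work, as an engineer would, in place of code of your own. Each camera call takes 0.05 s, during which the arm holds its last target.

TASK

Take the T-handle key out of the wooden tool block and push its socket straight down onto the square drive of the picture-frame corner clamp, fully home on the collar so that the spring ball clicks in. Then turn the clamp spindle with the key clockwise (seen from above) to its stop, so that the red shoe is tight in the frame corner, and let go, leaving the key on the drive. Leave the glue bottle, the pastel tray and the mallet where they are.

Things in the scene. Friction and masses are not known exactly. Their poses are not given: they have to be found in the camera images.
- key_bar (a point): Centre of the T-bar of the loose T-handle key (about 0.25 kg), where to grip it. Bar 120 x 18 x 18 mm, yellow ends, bare steel middle; x along the bar, z up the shaft. The key is 118 mm tall: bar on top (this point 109 mm above the mouth), 16 mm round shaft, and below it a square steel socket 38 mm wide, 46 mm tall, open downward. It starts standing in the tool block, bar at any angle.
- key_mouth (a point): Centre of the open lower end of the key's socket, 109 mm straight below key_bar; same axes. The hole is a 24 mm square, 38 mm deep, sides along the key's x and y, widening to 30 mm at the mouth as a lead-in. All four inner walls have a dimple for the ball (9.5 to 20.5 mm above the mouth), so the key fits in four ways, a quarter turn apart.
- drive_seat (a point): Centre of the top of the spindle's round collar (56 mm across, 50 mm above the table), where the mouth rests when home. The brass square drive, 22 mm wide, rises 34 mm from it, sides along this point's x and y; the point turns with the spindle; z up. Ball in its +x side, 15 mm up. Pushing past the ball takes 10 to 20 N; the key's weight does not do it. Play of the key: 1 mm each way, 0.1 rad.
- spindle (a joint): Turn of the clamp's spindle in rad, growing clockwise seen from above: 0 is fully slack, 1.2 is the stop, where the eccentric below has driven the red shoe tight into the frame corner. Starts at 0 to 0.25. Stiff: turns at about 0.15 N m and stays where it is left.
- ball (a joint): How far the spring ball in the drive is pressed in, in m: 0 is fully out (it stands 4 mm proud of the face), 0.005 fully in. It is pushed in as the socket slides over it and springs out again into the dimple (the click) when the socket is home.
- clamp: Fixed picture-frame corner clamp: grey base plate 205 x 200 x 16 mm; origin under the spindle axis at table height, x towards the held frame corner. Two wooden mouldings (up to 40 mm high) lie in it; the red shoe slides along x. Everything on it but the collar and drive is lower than 50 mm.
- block: Fixed dark wooden tool block 110 (x) x 140 (y) x 50 mm; origin at the centre of its underside. A round recess 60 mm across and 25 mm deep in the middle of its top holds the key, whose mouth stands 25 mm above the table.
- glue: White glue bottle, 56 mm across and 100 mm tall, loose, origin at the centre of its underside. To be left alone.
- pastels: Open wooden tray of pastels 110 x 190 x 26 mm, loose, origin at the centre of its underside. To be left alone.
- mallet: Rubber mallet with a wooden handle, 240 mm long, lying along its x, head to +x, loose. To be left alone.
Mind the look-alikes: they are no part of the job. Of the things like the part that bears key_bar, leave any that is green; of the rest the smaller one is meant.

How it is judged:
By the outcome, as a careful person would: the job done as asked, in the order asked, and still so for the second after the job is handed in, with the robot touching nothing.
It also fails if it takes over 48 s, if anything falls off the work surface, if the arm or the gripper's body presses on something with over 40 N, if the wrist force passes 120 N, or if a joint passes its speed limit or range.

## Working session

There is one attempt and no reset: what is moved stays moved. The work goes in short steps, Python scripts to look and compute and a tool call to move; the robot and the scene stay as the last step left them, time stands still between calls to the robot, and variables do not carry over. Pictures are saved under pics/ and viewed, and the job is handed in when it is done.

Besides the shell and the picture viewer there is one more tool, called after ">>>" by a JSON object that holds its "api" and its "payload". jog_arm: Moves the arm, as the interface text tells. Its arguments: {"type":"object","properties":{"increments":{"type":"array"},"squeeze":{"type":"number"}},"required":["increments"]}

```bash
ls; mkdir -p pics
python3 - <<'E'
from cell import *
import cv2,numpy as np
s=read_state();print({k:np.round(v,3) for k,v in s.items()})
for n in("side","top"):
    c=camera(n);cv2.imwrite(f"pics/{n}0.png",c["image"][:,:,::-1]);
    print(n,c["K"],c["rvec"],c["tvec"])
    R=cv2.Rodrigues(np.array(c["rvec"]))[0];t=np.array(c["tvec"]).ravel()
    for nm in("key_bar","key_mouth","drive_seat","clamp","block"):
        try:
            for d in recognise(c,nm): print(nm,round(d["conf"],2),np.round(R.T@(np.array(d["centre"])-t),1), np.round((lambda p:(p/p[2])[:2])(np.array(c["K"])@np.array(d["centre"]))))
        except Exception as e: print(nm,e)
E
```

```text
pics
{'clock': np.float64(0.0), 'joints': array([ 1.185,  0.3  ,  1.522, -0.   ,  1.321, -0.067]), 'qd': array([-0.001,  0.   ,  0.001, -0.001,  0.   ,  0.   ]), 'effort': array([ 1.0000e-03, -5.3180e+01, -3.5274e+01,  7.1000e-02,  2.4000e-02,
       -0.0000e+00]), 'eef_pos': array([172.276, 522.077, 226.882]), 'eef_rot': array([-3.14 , -0.   ,  2.823]), 'wrist_force': array([-0.999,  0.13 ,  0.188]), 'moment': array([0.012, 0.   , 0.039]), 'finger_gap': np.float64(93.702)}
side [[395.20541973   0.         327.11773832]
 [  0.         395.20541973 196.28190272]
 [  0.           0.           1.        ]] [ 2.00554501 -0.71463863  0.41737421] [-359.00925763  302.23407834  728.68430705]
key_bar 0.77 [429.3 375.3 105.7] [237. 171.]
key_bar 0.71 [463.1 159.2  99.1] [288. 199.]
key_bar 0.64 [279.5 191.6 132.5] [216. 206.]
key_mouth 0.91 [433.2 368.6 110.1] [239. 171.]
key_mouth 0.7 [463.4 155.6  97.9] [289. 200.]
key_mouth 0.57 [280.6 192.1 136.6] [217. 205.]
drive_seat 0.95 [ 453.3 -204.6   50.7] [386. 291.]
clamp 0.81 [ 493.8 -232.    19.3] [407. 300.]
clamp 0.33 [439.9 130.2  46.7] [288. 223.]
clamp 0.29 [463.8 156.8 100. ] [289. 199.]
block 0.76 [442.3 125.6  46.6] [290. 224.]
block 0.71 [467.  155.5 101.5] [290. 198.]
block 0.65 [ 493.1 -229.9   18.7] [406. 300.]
block 0.41 [746.  160.1  20.2] [364. 192.]
top [[375.98132222   0.         319.44232443]
 [  0.         375.98132222 201.01580601]
 [  0.           0.           1.        ]] [ 2.18330849 -2.13763883  0.07537312] [ 68.75178732 547.21256082 977.20975769]
key_bar 0.89 [286.6 203.9 165.6] [260. 309.]
key_bar 0.84 [431.2 371.3 116.1] [198. 242.]
key_bar 0.6 [469.7 160.4 143.7] [283. 228.]
key_mouth 0.97 [473.6 162.3 140.9] [283. 226.]
key_mouth 0.88 [285.3 201.8 166. ] [261. 309.]
key_mouth 0.75 [426.6 371.4 116.7] [197. 244.]
drive_seat 0.7 [ 466.9 -193.4   50. ] [425. 233.]
clamp 0.91 [ 509.6 -203.    15.6] [425. 217.]
block 0.96 [463.7 162.6  51.7] [287. 231.]
```

View pics/side0.png

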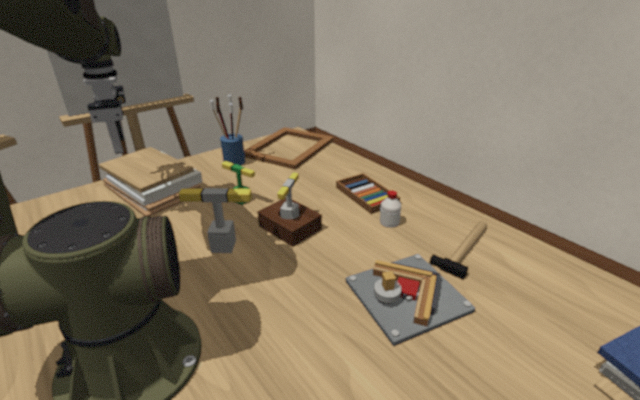

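View pics/top0.png

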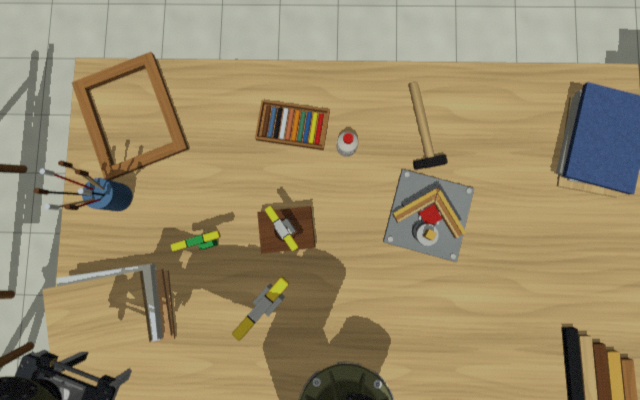

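The candidates are the green key at top px (195,242), the large key at (260,309) standing on the table, and the smaller, non-green key in the block at (283,228). I choose the one in the block and check it in close crops.

Run:
```python
import cv2,numpy as np
t=cv2.imread("pics/top0.png");s=cv2.imread("pics/side0.png")
def crop(i,x,y,w,h,k): return cv2.resize(i[y:y+h,x:x+w],(w*k,h*k),interpolation=cv2.INTER_CUBIC)
a=np.hstack([crop(t,250,195,70,60,5),crop(s,255,170,70,60,5)])
b=np.hstack([crop(t,390,200,70,60,5),crop(s,355,255,70,60,5)])
cv2.imwrite("pics/crop0.png",np.vstack([a,b]))
```

```text
(no output)
```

View pics/crop0.png

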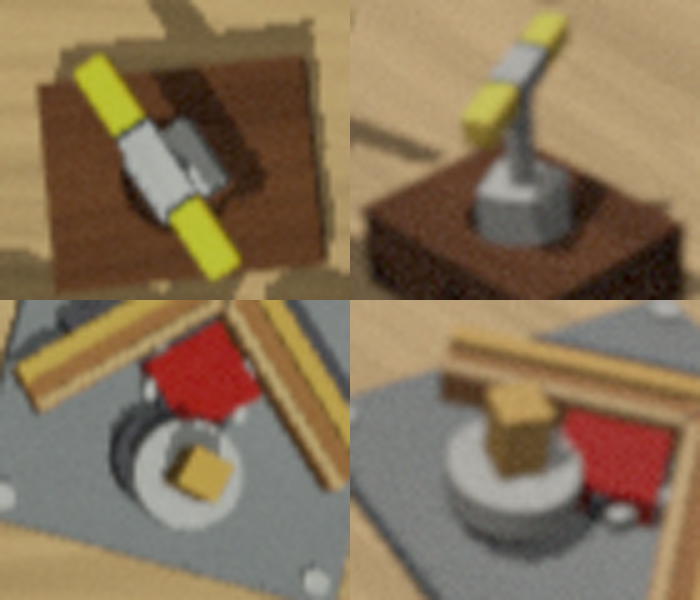

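Top left of the crop shows the block key: yellow ends at crop px (90,65) and (230,270), smaller than the other grey key, and not green. The drive cube is at crop px (205,473), i.e. about (431,235) in the top image. Now I fit models to both views.

```bash
cat > h.py <<'E'
import cv2,numpy as np
from scipy.optimize import minimize
def cam(c):
    return np.array(c["K"],float),np.array(c["rvec"],float),np.array(c["tvec"],float)
def proj(c,P):
    K,r,t=cam(c);return cv2.projectPoints(np.asarray(P,float),r,t,K,None)[0][:,0]
def box(x,y,yaw,L,W,z0,z1):
    P=np.array([[a*L/2,b*W/2,z] for a in(-1,1) for b in(-1,1) for z in(z0,z1)]);c,s=np.cos(yaw),np.sin(yaw)
    return np.c_[x+c*P[:,0]-s*P[:,1],y+s*P[:,0]+c*P[:,1],P[:,2]]
def cyl(x,y,r,z0,z1):
    a=np.linspace(0,2*np.pi,40);return np.array([[x+r*np.cos(q),y+r*np.sin(q),z] for q in a for z in(z0,z1)])
def biggest(m,n=1,minA=8):
    k,l,st,_=cv2.connectedComponentsWithStats(m.astype(np.uint8));o=[i for i in np.argsort(-st[1:,4])+1 if st[i,4]>=minA][:n]
    return np.isin(l,o)
def hull(p): return cv2.convexHull(np.asarray(p,np.float32))[:,0]
def iou(h1,h2):
    a=cv2.intersectConvexConvex(h1,h2)[0];A=cv2.contourArea(h1);B=cv2.contourArea(h2);return a/(A+B-a+1e-9)
def maskhull(m):
    ys,xs=np.nonzero(m);P=np.c_[xs,ys].astype(float)
    return hull(np.concatenate([P+d for d in([.4,.0],[-.4,0],[0,.4],[0,-.4])]))
def fit(obs,model,x0,steps):
    # obs: list of (cam,hull)
    f=lambda p:-sum(iou(h,hull(proj(c,model(p)))) for c,h in obs)
    best=None
    for _ in range(3):
        sim=np.array([x0]+[np.array(x0)+np.eye(len(x0))[i]*steps[i] for i in range(len(x0))])
        r=minimize(f,x0,method="Nelder-Mead",options=dict(initial_simplex=sim,xatol=1e-3,fatol=1e-5,maxiter=800));x0=r.x
    return r.x,-r.fun/len(obs)
E
python3 - <<'E'
from cell import *
from h import *
C={n:camera(n) for n in("side","top")}
import pickle;pickle.dump(C,open("C0.pkl","wb"))
roi={"top":(255,200,50,55),"side":(270,168,40,40)}
roid={"top":(418,222,26,26),"side":(376,268,26,28)}
O=[];D=[]
for n,c in C.items():
    hsv=cv2.cvtColor(c["image"],cv2.COLOR_RGB2HSV).astype(int);H,S,V=hsv[...,0],hsv[...,1],hsv[...,2]
    def R(r):
        m=np.zeros(H.shape,bool);x,y,w,h=r;m[y:y+h,x:x+w]=1;return m
    my=biggest((H>22)&(H<36)&(S>130)&(V>90)&R(roi[n]),2)
    x,y,w,h=roid[n]; print(n,"yellow px",my.sum(), "drive hsv",hsv[{'top':234,'side':276}[n],{'top':431,'side':389}[n]])
    md=biggest((S>90)&(H>10)&(H<27)&R(roid[n]),1); print(md.sum())
    O.append((c,maskhull(my)));D.append((c,maskhull(md)))
    v=c["image"].copy();v[my]=[255,0,255];v[md]=[0,0,255];C[n]["v"]=v
def kb(p): return box(p[0],p[1],p[2],120,18,125,143)
for o in (O,O[:1],O[1:]): print("bar",*fit(o,kb,[467,160,np.pi/2-2.1 if 0 else .5],[10,10,.5]))
for o in (O,O[:1],O[1:]): print("bar",*fit(o,kb,[467,160,-.5],[10,10,.5]))
def db(p): return box(p[0],p[1],p[2],22,22,50,84)
for o in (D,D[1:]):
    for y0 in(0,.4,-.4): print("drive",*fit(o,db,[456,-210,y0],[8,8,.3]))
cv2.imwrite("pics/m0.png",np.hstack([cv2.resize(C["top"]["v"][190:260,250:450],None,fx=2,fy=2),cv2.resize(C["side"]["v"][165:300,250:450],None,fx=2,fy=2)[:140]])[:,:,::-1])
E
```

```text
side yellow px 108 drive hsv [ 19 130 188]
372
top yellow px 276 drive hsv [ 22 155 184]
98
bar [469.81665036 167.59881465   0.62437762] 0.7840918816393732
bar [473.88580966 173.91063622   0.69116478] 0.7029791631239564
bar [469.29600639 167.18134494   0.61256697] 0.9126671251301599
bar [469.82126457 167.61443363   0.6244816 ] 0.7840907994366586
bar [473.88996083 173.90135396   0.69097424] 0.7029790055941123
bar [469.29418857 167.18520379   0.61225075] 0.912666520161207
drive [ 4.64103587e+02 -1.99236969e+02 -3.50920577e-01] 0.6571731644663195
drive [ 4.64099875e+02 -1.99239539e+02 -3.51263095e-01] 0.6571732383920561
drive [ 4.64100740e+02 -1.99236930e+02 -3.51495567e-01] 0.6571730070408521
drive [ 4.63884943e+02 -1.99589779e+02 -3.91635574e-01] 0.8231707718648464
drive [ 463.88310686 -199.59293021    1.17927374] 0.8231701521057732
drive [ 4.63885960e+02 -1.99592799e+02 -3.91424555e-01] 0.8231705033529144
```

View pics/m0.png

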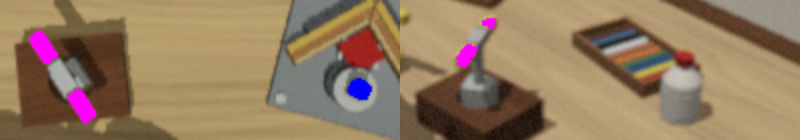

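Run:
```python
import pickle;from h import *
C=pickle.load(open("C0.pkl","rb"))
a=cv2.resize(C["side"]["image"][268:304,370:406],(396,396),interpolation=cv2.INTER_NEAREST)
b=cv2.resize(C["top"]["image"][216:252,412:448],(396,396),interpolation=cv2.INTER_NEAREST)
cv2.imwrite("pics/z1.png",np.hstack([a,b])[:,:,::-1])
a=cv2.resize(C["side"]["image"][165:210,265:310],(396,396),interpolation=cv2.INTER_NEAREST)
b=cv2.resize(C["top"]["image"][200:255,255:310],(396,396),interpolation=cv2.INTER_NEAREST)
cv2.imwrite("pics/z2.png",np.hstack([a,b])[:,:,::-1])
```

```text
(no output)
```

View pics/z1.png

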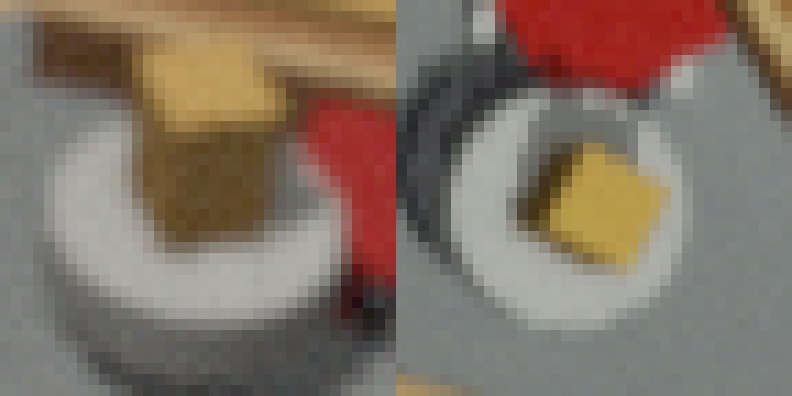

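View pics/z2.png

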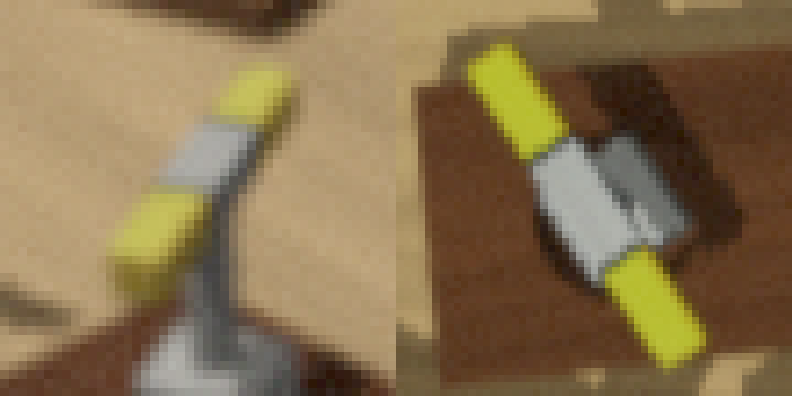

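Run:
```python
import pickle;from h import *
C=pickle.load(open("C0.pkl","rb"))
def und(c,u,z):
    K,r,t=cam(c);R=cv2.Rodrigues(r)[0];d=R.T@np.linalg.inv(K)@np.array([u[0],u[1],1]);o=-R.T@t.ravel();return (o+d*(z-o[2])/d[2])[:2]
S,T=C["side"],C["top"]
def px(L,s,x0,y0): return [(x0+a/s-.5,y0+b/s-.5) for a,b in L]
def rep(n,c,pts,z):
    W=np.array([und(c,p,z) for p in pts]);print(n,W.round(1).tolist(),"ctr",W.mean(0).round(1),"sides",[round(float(np.linalg.norm(W[i]-W[i-1])),1) for i in range(len(W))],"dirs",[round(float(np.degrees(np.arctan2(*(W[i]-W[i-1])[::-1]))),1) for i in range(len(W))])
rep("drive top",T,px([(200,140),(274,186),(233,273),(148,226)],11,412,216),84)
rep("drive side",S,px([(135,47),(258,38),(285,118),(155,132)],11,370,268),84)
print("collar top",und(T,px([(172,210)],11,412,216)[0],50))
rep("bar top",T,px([(72,70),(112,42),(310,335),(270,370)],7.2,255,200),143)
# bar fit with silhouettes
h1=hull(px([(238,65),(297,70),(290,110),(160,305),(110,285),(110,232)],8.8,265,165));h2=hull(px([(72,70),(112,42),(310,335),(270,370)],7.2,255,200))
kb=lambda p:box(p[0],p[1],p[2],120,18,125,143)
for o in([(S,h1)],[(T,h2)],[(S,h1),(T,h2)]):print("bar",fit(o,kb,[470,165,.6],[8,8,.2]))
d1=hull(px([(135,47),(160,30),(258,38),(285,118),(265,235),(160,247)],11,370,268));d2=hull(px([(165,138),(200,140),(274,186),(233,273),(148,226),(122,210)],11,412,216))
db=lambda p:box(p[0],p[1],p[2],22,22,50,84)
for o in([(S,d1)],[(T,d2)],[(S,d1),(T,d2)]):print("drive",fit(o,db,[460,-205,-.4],[8,8,.2]))
```

```text
drive top [[477.8, -196.5], [467.8, -213.0], [448.1, -203.7], [458.2, -184.8]] ctr [ 463.  -199.5] sides [22.8, 19.3, 21.8, 21.5] dirs [-30.9, -121.2, 154.8, 61.9]
drive side [[459.8, -183.3], [479.7, -196.1], [467.1, -214.3], [445.7, -201.8]] ctr [ 463.1 -198.9] sides [23.3, 23.7, 22.1, 24.8] dirs [52.8, -32.9, -124.7, 149.7]
collar top [ 462.33907427 -198.95306983]
bar top [[512.5, 206.7], [522.0, 193.8], [427.9, 126.0], [416.4, 138.7]] ctr [469.7 166.3] sides [117.8, 16.0, 116.0, 17.2] dirs [35.3, -53.6, -144.2, 132.4]
bar (array([473.53272238, 174.57874862,   0.6526006 ]), np.float64(0.8704291485784611))
bar (array([469.84633258, 167.54090525,   0.64367321]), np.float64(0.8263180565143926))
bar (array([469.64219143, 168.99856696,   0.62450747]), np.float64(0.8169209835620552))
drive (array([ 466.91936688, -197.041917  ,   -0.67803025]), np.float64(0.8809821572678995))
drive (array([ 4.63963387e+02, -1.99997118e+02, -4.29448365e-01]), np.float64(0.8172958490179386))
drive (array([ 464.28381286, -199.00369384,   -0.60606708]), np.float64(0.7999292232589603))
```

Results:
- **Key bar:** centre about (469.7, 167), yaw about 36°. z is 134 by geometry.
- **Drive:** centre about (463, -199), collar at (462, -199), yaw about -31° mod 90. The measured sides of about 22 mm agree with the description.

I move above the key and turn to yaw 216°.

>>> {"api": "jog_arm", "payload": {"increments": [[-3.28, -2.03, 0, 0, 0, 0, 9.4], [-3.28, -2.03, 0, 0, 0, 0, 9.4], [-3.28, -2.03, 0, 0, 0, 0, 9.4], [-3.28, -2.03, 0, 0, 0, 0, 9.4], [-3.28, -2.03, 0, 0, 0, 0, 9.4], [-3.28, -2.03, 0, 0, 0, 0, 9.4], [-3.28, -2.03, 0, 0, 0, 0, 9.4], [-3.28, -2.03, 0, 0, 0, 0, 9.4], [-3.28, -2.03, 0, 0, 0, 0, 9.4], [-3.28, -2.03, 0, 0, 0, 0, 9.4], [-3.28, -2.03, 0, 0, 0, 0, 9.4], [-3.28, -2.03, 0, 0, 0, 0, 9.4], [0, 0, 0, 0, 0, -9.05, 9.4], [0, 0, 0, 0, 0, -9.05, 9.4], [0, 0, 0, 0, 0, -9.05, 9.4], [0, 0, 0, 0, 0, -9.05, 9.4], [0, 0, 0, 0, 0, -9.05, 9.4], [0, 0, 0, 0, 0, -9.05, 9.4], [0, 0, 0, 0, 0, 0, 9.4]]}}

```text
clock: 3.08
eef_pos: [469.8, 167.6, 227.5]
eef_rot: [-3.142, 0.0, -2.514]
wrist_force: [0.2, 0.6, -0.3]
finger_gap: 94.1
```

Run:
```python
from cell import *
from h import *
a=camera("side");b=camera("top")
A=cv2.resize(a["image"][130:250,220:340],(400,400),interpolation=cv2.INTER_CUBIC);B=cv2.resize(b["image"][170:290,230:350],(400,400),interpolation=cv2.INTER_CUBIC)
cv2.imwrite("pics/a1.png",np.hstack([A,B])[:,:,::-1])
s=read_state();x,y,z=s["eef_pos"]
print(proj(a,[[x,y,z],[x,y,z-3],[x,y,134],[469.8,167.6,25]]))
```

```text
[[286.46406122 152.46608586]
 [286.51948848 153.57196037]
 [288.11424996 185.39034723]
 [289.85770575 220.16243437]]
```

View pics/a1.png

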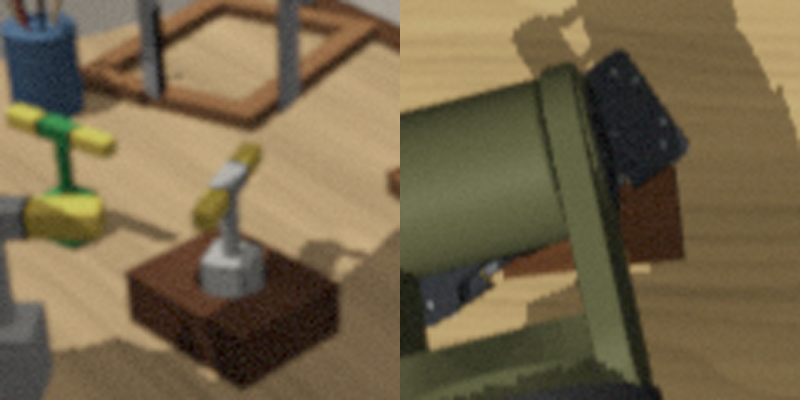

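The side crop shows the fingers at crop x 150 and 287, with the bar centre at crop (230,185), i.e. px (289,185.5). My estimate predicts (288.1,185.4), which is a match, so I descend and grip.

>>> {"api": "jog_arm", "payload": {"increments": [[0, 0, 2.5, 0, 0, 0, 9.4], [0, 0, 2.5, 0, 0, 0, 9.4], [0, 0, 2.0, 0, 0, 0, 9.4], [0, 0, 1.5, 0, 0, 0, 9.4], [0, 0, 0.55, 0, 0, 0, 9.4], [0, 0, 0, 0, 0, 0, 5], [0, 0, 0, 0, 0, 0, 3], [0, 0, 0, 0, 0, 0, 0], [0, 0, 0, 0, 0, 0, 0], [0, 0, 0, 0, 0, 0, 0], [0, 0, 0, 0, 0, 0, 0], [0, 0, 0, 0, 0, 0, 0]], "squeeze": 60}}

```text
clock: 4.68
eef_pos: [469.8, 167.6, 136.9]
eef_rot: [-3.142, -0.0, -2.513]
wrist_force: [0.0, -0.7, -0.5]
finger_gap: 27.4
```

>>> {"api": "jog_arm", "payload": {"increments": [[0, 0, 0, 0, 0, 0, 0], [0, 0, 0, 0, 0, 0, 0], [0, 0, 0, 0, 0, 0, 0]]}}

```text
clock: 5.05
eef_pos: [469.8, 167.6, 136.9]
eef_rot: [-3.142, -0.0, -2.513]
wrist_force: [0.6, 0.4, -1.2]
finger_gap: 17.5
```

>>> {"api": "jog_arm", "payload": {"increments": [[0, 0, -1, 0, 0, 0, 0], [0, 0, -2, 0, 0, 0, 0], [0, 0, -2.5, 0, 0, 0, 0], [0, 0, -2.5, 0, 0, 0, 0], [0, 0, -2, 0, 0, 0, 0], [0, 0, 0, 0, 0, 0, 0]]}}

```text
clock: 5.8
eef_pos: [470.2, 167.7, 238.4]
eef_rot: [-3.141, 0.002, -2.513]
wrist_force: [0.1, 0.4, -3.7]
finger_gap: 17.6
```

Run:
```python
from cell import *
from h import *
a=camera("side")
A=cv2.resize(a["image"][90:250,220:380],(600,600),interpolation=cv2.INTER_CUBIC)
cv2.imwrite("pics/a2.png",A[:,:,::-1])
s=read_state();x,y,z=s["eef_pos"];print(s["finger_gap"],s["eef_pos"])
print((proj(a,[[x,y,z-3],[x,y,z-3-109]])-[220,90])*3.75)
```

```text
17.572060134683188 [469.75109429 167.59733214 237.08495372]
[[248.72250672 225.06212144]
 [255.93546468 368.91281503]]
```

View pics/a2.png

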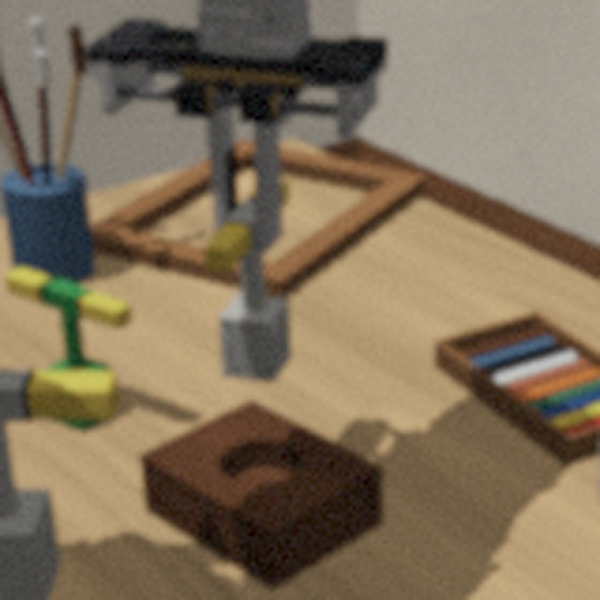

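The key is up and hanging straight. The socket bottom is at crop (253,372) and the prediction was (256,369). I carry it over the drive and turn it to yaw 149°.

>>> {"api": "jog_arm", "payload": {"increments": [[1.0, -1.3, 0, 0, 0, 0, 0], [1.84, -2.44, 0, 0, 0, 0, 0], [1.84, -2.44, 0, 0, 0, 0, 0], [1.84, -2.44, 0, 0, 0, 0, 0], [1.84, -2.44, 0, 0, 0, 0, 0], [1.84, -2.44, 0, 0, 0, 0, 0], [1.84, -2.44, 0, 0, 0, 0, 0], [1.84, -2.44, 0, 0, 0, 0, 0], [1.84, -2.44, 0, 0, 0, 0, 0], [1.84, -2.44, 0, 0, 0, 0, 0], [1.84, -2.44, 0, 0, 0, 0, 0], [1.84, -2.44, 0, 0, 0, 0, 0], [0.88, -1.14, 0, 0, 0, 0, 0], [0, 0, 0, 0, 0, 9.57, 0], [0, 0, 0, 0, 0, 9.57, 0], [0, 0, 0, 0, 0, 9.57, 0], [0, 0, 0, 0, 0, 9.57, 0], [0, 0, 0, 0, 0, 9.57, 0], [0, 0, 0, 0, 0, 9.57, 0], [0, 0, 0, 0, 0, 9.57, 0]]}}

```text
clock: 8.35
eef_pos: [473.8, -170.8, 236.7]
eef_rot: [-3.11, 0.007, 2.555]
wrist_force: [0.2, 1.0, -2.5]
finger_gap: 17.6
```

>>> {"api": "jog_arm", "payload": {"increments": [[0, 0, 1.0, 0, 0, 0, 0], [0, 0, 1.0, 0, 0, 0, 0], [0, 0, 0.5, 0, 0, 0, 0], [0, 0, 0, 0, 0, 0, 0]]}}

```text
clock: 8.85
eef_pos: [473.2, -172.0, 211.3]
eef_rot: [-3.11, 0.006, 2.561]
wrist_force: [-0.2, 0.3, -3.2]
finger_gap: 18.0
```

Run:
```python
from cell import *
from h import *
import pickle
a=camera("side");b=camera("top");pickle.dump((a,b),open("C3.pkl","wb"))
A=cv2.resize(a["image"][200:320,330:450],(600,600),interpolation=cv2.INTER_CUBIC)
s=read_state();x,y,z=s["eef_pos"];print(s["finger_gap"],s["eef_pos"],s["eef_rot"],s["joints"],s["wrist_force"])
f=lambda p:(p-[330,200])*5+2
yaw=s["eef_rot"][2]
for P in (box(x,y,yaw,38,38,z-112,z-66),box(x,y,yaw,120,18,z-12,z+6),box(463,-199.3,np.radians(-31),22,22,50,84)):
    h=f(hull(proj(a,P)));cv2.polylines(A,[np.int32(h)],1,(255,0,255),1)
cv2.imwrite("pics/a3.png",A[:,:,::-1]);cv2.imwrite("pics/a3t.png",cv2.resize(b["image"][150:280,360:490],(600,600))[:,:,::-1])
```

```text
17.845005291629455 [ 473.37660133 -172.08063213  212.00069212] [-3.11034488  0.00677627  2.56053911] [-0.40559208  0.21108364  1.66974133 -0.03356216  1.25971613 -1.38497197] [ 0.73434772  0.44688641 -2.37419957]
```

View pics/a3.png

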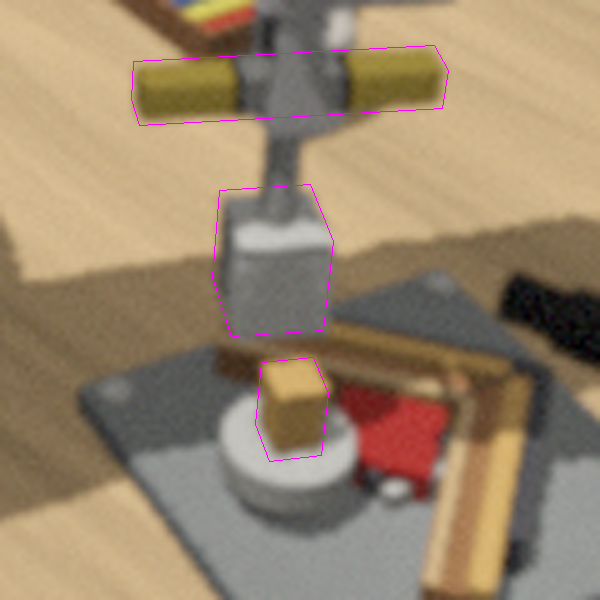

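View pics/a3t.png

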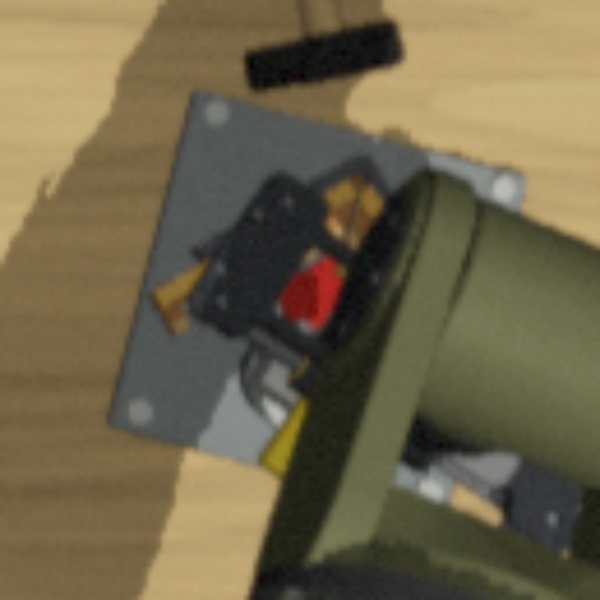

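The last rows were clipped. The TCP is at (473,-172) with a 1.8° tilt, short of the target, though the overlays at the measured pose and my drive estimate both fit the picture well. I correct the tilt, yaw and position slowly.

>>> {"api": "jog_arm", "payload": {"increments": [[0, 0, 0, -0.9, 0.2, -1.15, 0], [0, 0, 0, -0.9, 0.2, -1.15, 0], [0, 0, 0, 0, 0, 0, 0], [-0.13, -0.72, 0, 0, 0, 0, 0], [-0.13, -0.72, 0, 0, 0, 0, 0], [-0.13, -0.72, 0, 0, 0, 0, 0], [-0.13, -0.72, 0, 0, 0, 0, 0], [0, 0, 0, 0, 0, 0, 0], [0, 0, 0, 0, 0, 0, 0]]}}

```text
clock: 10.07
eef_pos: [462.9, -199.3, 211.8]
eef_rot: [3.142, -0.001, 2.6]
wrist_force: [0.4, 0.7, -2.6]
finger_gap: 17.5
```

```bash
cat > look.py <<'E'
from cell import *
from h import *
import sys
n=sys.argv[1]
a=camera("side")
A=cv2.resize(a["image"][210:300,345:435],(720,720),interpolation=cv2.INTER_CUBIC)[:600]
s=read_state();x,y,z=s["eef_pos"];print(s["finger_gap"],s["eef_pos"],s["eef_rot"],s["wrist_force"],s["moment"])
f=lambda p:(p-[345,210])*8+3.5
yaw=s["eef_rot"][2]
for P in (box(x,y,yaw,38,38,z-112,z-66),box(x,y,yaw,120,18,z-12,z+6),box(463,-199.3,np.radians(-31),22,22,50,84),cyl(463,-199.3,28,50,50)):
    h=f(hull(proj(a,P)));cv2.polylines(A,[np.int32(h)],1,(255,0,255),1)
cv2.imwrite("pics/%s.png"%n,A[:,:,::-1])
E
python3 look.py a4
```

```text
17.34203986498472 [ 462.94378036 -199.28185419  211.83372592] [ 3.14156499e+00 -1.03375974e-03  2.60010493e+00] [-0.66903937 -0.94010302 -3.15820962] [-0.03376285 -0.00606029  0.03779228]
```

View pics/a4.png

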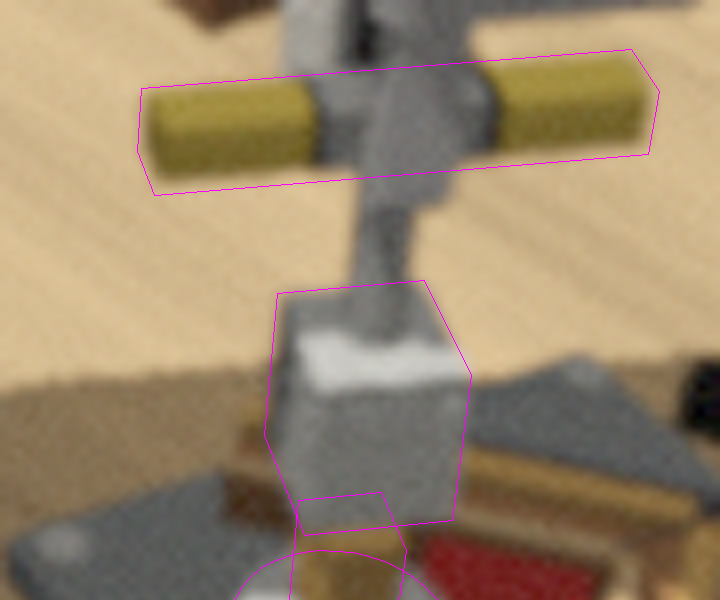

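The key overlay agrees to about 1 mm. The bar centre is at crop x 397 against a predicted 398, and the drive sits at crop (350,560) as predicted, well within the lead-in. I start down.

>>> {"api": "jog_arm", "payload": {"increments": [[0, 0, 0.6, 0, 0, 0, 0], [0, 0, 0.6, 0, 0, 0, 0], [0, 0, 0.4, 0, 0, 0, 0], [0, 0, 0.4, 0, 0, 0, 0], [0, 0, 0.4, 0, 0, 0, 0], [0, 0, 0.4, 0, 0, 0, 0], [0, 0, 0, 0, 0, 0, 0]]}}

```text
clock: 11.0
eef_pos: [462.9, -199.1, 183.4]
eef_rot: [3.141, -0.002, 2.6]
wrist_force: [2.6, 2.6, -5.0]
finger_gap: 17.4
```

>>> {"api": "jog_arm", "payload": {"increments": [[0, 0, 0.3, 0, 0, 0, 0], [0, 0, 0.3, 0, 0, 0, 0], [0, 0, 0, 0, 0, 0, 0]]}}

```text
clock: 11.38
eef_pos: [463.0, -199.4, 177.7]
eef_rot: [3.141, -0.001, 2.6]
wrist_force: [4.0, 3.6, -3.9]
finger_gap: 17.6
```

>>> {"api": "jog_arm", "payload": {"increments": [[-0.02, 0.07, 0, 0, 0, 0, 0], [0, 0, 0, 0, 0, 0, 0]]}}

```text
clock: 11.62
eef_pos: [463.3, -199.0, 177.7]
eef_rot: [-3.141, -0.001, 2.6]
wrist_force: [2.9, 0.3, -2.8]
finger_gap: 17.3
```

```bash
python3 -c "
from cell import *
s=read_state();print(s['eef_pos'],s['wrist_force'],s['moment'])"
```

```text
[ 463.33446291 -198.99272118  177.73802585] [ 2.88675789  0.30181981 -2.82932597] [ 0.26268569 -0.69505266  0.02034274]
```

>>> {"api": "jog_arm", "payload": {"increments": [[-0.03, 0.02, 0.3, 0, 0, 0, 0], [0, 0, 0.3, 0, 0, 0, 0], [0, 0, 0.3, 0, 0, 0, 0], [0, 0, 0, 0, 0, 0, 0]]}}

```text
clock: 12.12
eef_pos: [463.8, -199.1, 169.0]
eef_rot: [-3.141, -0.0, 2.6]
wrist_force: [2.1, -0.5, -2.3]
finger_gap: 17.4
```

>>> {"api": "jog_arm", "payload": {"increments": [[0, 0, 0.3, 0, 0, 0, 0], [0, 0, 0.2, 0, 0, 0, 0], [0, 0, 0, 0, 0, 0, 0]]}}

```text
clock: 12.5
eef_pos: [463.4, -198.7, 163.2]
eef_rot: [-3.141, -0.002, 2.6]
wrist_force: [0.2, 0.0, -6.3]
finger_gap: 17.5
```

>>> {"api": "jog_arm", "payload": {"increments": [[0, 0, 0.15, 0, 0, 0, 0], [0, 0, 0, 0, 0, 0, 0]]}}

```text
clock: 12.75
eef_pos: [463.6, -198.8, 162.1]
eef_rot: [-3.141, -0.002, 2.6]
wrist_force: [1.1, 0.5, -2.6]
finger_gap: 17.7
```

```bash
python3 look.py a5
```

```text
17.300062914175182 [ 463.62945813 -198.81615157  162.17217829] [-3.14149142e+00 -1.52397266e-03  2.60001503e+00] [ 0.84321537  1.157761   -3.86074858] [ 0.18833082 -0.07531452  0.03764729]
```

View pics/a5.png

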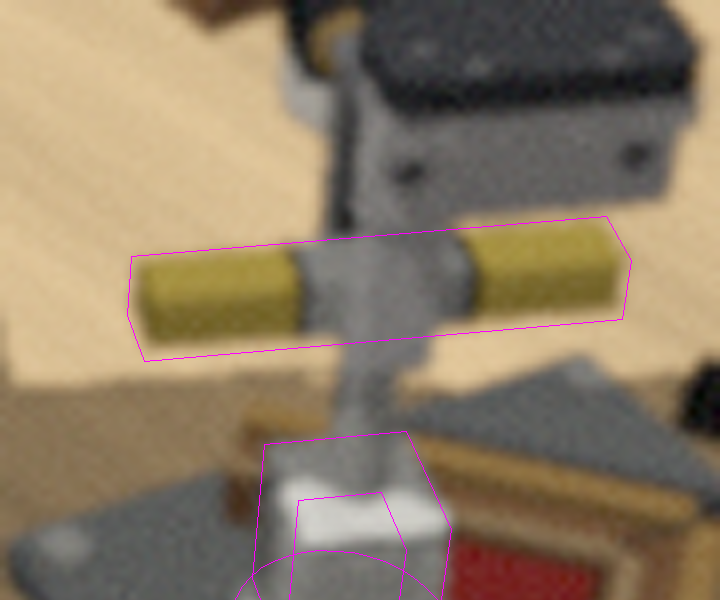

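>>> {"api": "jog_arm", "payload": {"increments": [[0, 0, 0.15, 0, 0, 0, 0], [0, 0, 0.1, 0, 0, 0, 0], [0, 0, 0, 0, 0, 0, 0]]}}

```text
clock: 13.18
eef_pos: [464.3, -199.2, 161.8]
eef_rot: [-3.142, 0.002, 2.6]
wrist_force: [-4.6, 2.6, 16.5]
finger_gap: 17.7
```

>>> {"api": "jog_arm", "payload": {"increments": [[0, 0, 0.1, 0, 0, 0, 0], [0, 0, 0, 0, 0, 0, 0]]}}

```text
clock: 13.42
eef_pos: [464.6, -199.4, 161.7]
eef_rot: [-3.142, 0.003, 2.6]
wrist_force: [-7.3, 3.3, 25.4]
finger_gap: 17.8
```

```bash
cat > look2.py <<'E'
from cell import *
from h import *
import sys
n=sys.argv[1]
a=camera("side");b=camera("top")
A=cv2.resize(a["image"][230:330,340:440],(400,400),interpolation=cv2.INTER_CUBIC)
B=cv2.resize(b["image"][180:260,390:470],(400,400),interpolation=cv2.INTER_CUBIC)
s=read_state();print({k:np.round(s[k],3) for k in("clock","joints","eef_pos","eef_rot","wrist_force","moment")})
cv2.imwrite("pics/%s.png"%n,np.hstack([A,B])[:,:,::-1])
E
python3 look2.py a6
```

```text
{'clock': np.float64(13.525), 'joints': array([-0.478,  0.266,  1.725, -0.   ,  1.147, -1.507]), 'eef_pos': array([ 464.535, -199.415,  161.737]), 'eef_rot': array([-3.142e+00,  3.000e-03,  2.600e+00]), 'wrist_force': array([-6.603,  2.844, 25.389]), 'moment': array([0.806, 1.554, 0.005])}
```

View pics/a6.png

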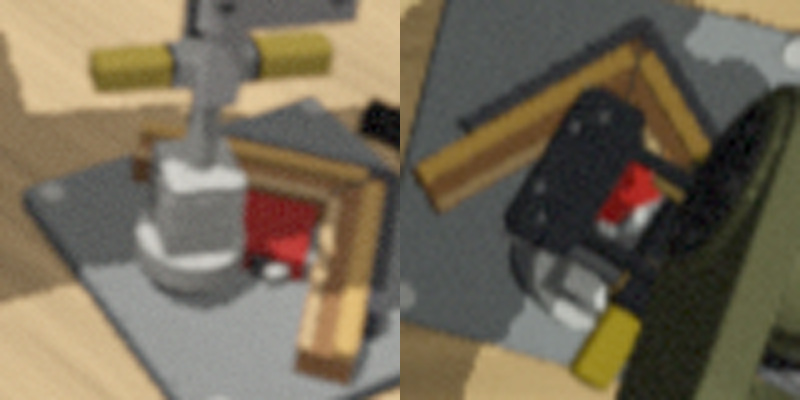

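The socket sits on the collar at side crop (195,240). The height matches (bar at 158.7 against 159 expected) and the contact is hard at 25 N. I ease the push and turn clockwise.

>>> {"api": "jog_arm", "payload": {"increments": [[0, 0, -0.2, 0, 0, 0, 0], [0, 0, 0, 0, 0, 3, 0], [0, 0, 0, 0, 0, 4, 0], [0, 0, 0, 0, 0, 4, 0], [0, 0, 0, 0, 0, 4, 0], [0, 0, 0, 0, 0, 4, 0], [0, 0, 0, 0, 0, 4, 0], [0, 0, 0, 0, 0, 4, 0], [0, 0, 0, 0, 0, 4, 0], [0, 0, 0, 0, 0, 4, 0], [0, 0, 0, 0, 0, 4, 0], [0, 0, 0, 0, 0, 3, 0], [0, 0, 0, 0, 0, 0, 0]]}}

```text
clock: 15.15
eef_pos: [464.4, -198.9, 161.8]
eef_rot: [3.14, 0.0, 1.866]
wrist_force: [0.8, 4.0, 5.5]
finger_gap: 17.4
```

```bash
python3 look2.py a7
```

```text
{'clock': np.float64(15.25), 'joints': array([-4.770e-01,  2.670e-01,  1.725e+00,  1.000e-03,  1.149e+00,
       -7.740e-01]), 'eef_pos': array([ 464.433, -198.844,  161.791]), 'eef_rot': array([3.14 , 0.   , 1.867]), 'wrist_force': array([0.92 , 3.99 , 7.319]), 'moment': array([ 0.667, -0.285,  0.033])}
```

View pics/a7.png

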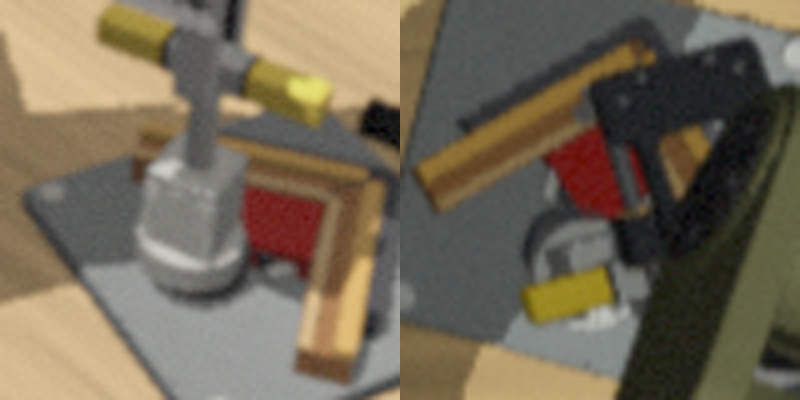

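>>> {"api": "jog_arm", "payload": {"increments": [[0, 0, 0, 0, 0, 4, 0], [0, 0, 0, 0, 0, 4, 0], [0, 0, 0, 0, 0, 2, 0]]}}

```text
clock: 15.62
eef_pos: [464.5, -198.9, 161.8]
eef_rot: [3.14, 0.0, 1.691]
wrist_force: [2.0, 3.4, 5.0]
finger_gap: 17.8
```

```bash
cat > st.py <<'E'
from cell import *
import numpy as np
s=read_state();print({k:np.round(s[k],3) for k in("clock","eef_pos","eef_rot","wrist_force","moment","finger_gap")}, "cw deg from 2.600:",np.degrees(2.6-s["eef_rot"][2]),s["effort"][5])
E
python3 st.py
```

```text
{'clock': np.float64(15.625), 'eef_pos': array([ 464.525, -198.86 ,  161.813]), 'eef_rot': array([3.14 , 0.   , 1.691]), 'wrist_force': array([2.009, 3.419, 5.016]), 'moment': array([ 0.677, -0.464,  0.141]), 'finger_gap': np.float64(17.787)} cw deg from 2.600: 52.07900904562774 -0.11322978185489774
```

>>> {"api": "jog_arm", "payload": {"increments": [[0, 0, 0, 0, 0, 3, 0], [0, 0, 0, 0, 0, 0, 0]]}}

```text
clock: 15.88
eef_pos: [464.5, -198.9, 161.8]
eef_rot: [3.14, 0.0, 1.639]
wrist_force: [1.7, 2.7, 5.1]
finger_gap: 17.5
```

```bash
python3 st.py
```

```text
{'clock': np.float64(15.875), 'eef_pos': array([ 464.521, -198.868,  161.787]), 'eef_rot': array([3.14 , 0.   , 1.639]), 'wrist_force': array([1.737, 2.721, 5.112]), 'moment': array([ 0.616, -0.49 ,  0.049]), 'finger_gap': np.float64(17.532)} cw deg from 2.600: 55.03770555317685 0.4582004249095917
```

>>> {"api": "jog_arm", "payload": {"increments": [[0, 0, 0, 0, 0, 2, 0], [0, 0, 0, 0, 0, 2, 0]]}}

```text
clock: 16.12
eef_pos: [464.5, -198.9, 161.8]
eef_rot: [3.14, 0.0, 1.569]
wrist_force: [1.4, 2.4, 6.1]
finger_gap: 17.5
```

```bash
python3 st.py
```

```text
{'clock': np.float64(16.125), 'eef_pos': array([ 464.528, -198.871,  161.788]), 'eef_rot': array([3.14 , 0.   , 1.569]), 'wrist_force': array([1.432, 2.419, 6.121]), 'moment': array([ 0.59 , -0.504,  0.446]), 'finger_gap': np.float64(17.525)} cw deg from 2.600: 59.04395525776402 -0.17344954423606396
```

>>> {"api": "jog_arm", "payload": {"increments": [[0, 0, 0, 0, 0, 2, 0], [0, 0, 0, 0, 0, 2, 0]]}}

```text
clock: 16.38
eef_pos: [464.5, -198.9, 161.8]
eef_rot: [3.14, 0.001, 1.501]
wrist_force: [1.0, 2.1, 5.5]
finger_gap: 17.7
```

```bash
python3 st.py
```

```text
{'clock': np.float64(16.375), 'eef_pos': array([ 464.46 , -198.946,  161.787]), 'eef_rot': array([3.140e+00, 1.000e-03, 1.501e+00]), 'wrist_force': array([1.004, 2.149, 5.482]), 'moment': array([ 0.376, -0.306,  1.347]), 'finger_gap': np.float64(17.734)} cw deg from 2.600: 62.965790474326305 0.7574709691107273
```

>>> {"api": "jog_arm", "payload": {"increments": [[0, 0, 0, 0, 0, 2, 0], [0, 0, 0, 0, 0, 1, 0]]}}

```text
clock: 16.62
eef_pos: [464.5, -199.0, 161.8]
eef_rot: [3.14, 0.001, 1.45]
wrist_force: [2.5, -4.8, 3.2]
finger_gap: 17.9
```

```bash
python3 st.py
```

```text
{'clock': np.float64(16.625), 'eef_pos': array([ 464.501, -199.005,  161.823]), 'eef_rot': array([3.14e+00, 1.00e-03, 1.45e+00]), 'wrist_force': array([ 2.465, -4.843,  3.188]), 'moment': array([-1.07 , -0.487,  1.225]), 'finger_gap': np.float64(17.878)} cw deg from 2.600: 65.90198091643703 1.4033830538392067
```

```bash
python3 look2.py a8
```

```text
{'clock': np.float64(16.725), 'joints': array([-4.780e-01,  2.670e-01,  1.724e+00, -1.000e-03,  1.148e+00,
       -3.560e-01]), 'eef_pos': array([ 464.479, -199.342,  161.803]), 'eef_rot': array([3.140e+00, 1.000e-03, 1.449e+00]), 'wrist_force': array([ 1.827, -0.809,  5.824]), 'moment': array([-0.419, -0.461,  1.105])}
```

View pics/a8.png

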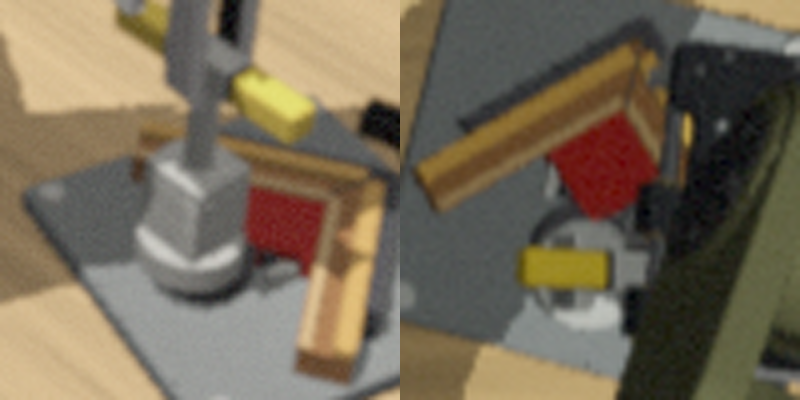

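The reaction torque rose to about 1.3 N m, far above the 0.15 N m friction. In the top crop the red shoe at (605,165) touches both mouldings, so the stop is reached. I ease the push, release and withdraw straight up.

>>> {"api": "jog_arm", "payload": {"increments": [[0, 0, -0.08, 0, 0, 0, 0], [0, 0, 0, 0, 0, 0, 3], [0, 0, 0, 0, 0, 0, 6], [0, 0, 0, 0, 0, 0, 9.4], [0, 0, 0, 0, 0, 0, 9.4], [0, 0, 0, 0, 0, 0, 9.4], [0, 0, 0, 0, 0, 0, 9.4], [0, 0, 0, 0, 0, 0, 9.4], [0, 0, 0, 0, 0, 0, 9.4]]}}

```text
clock: 17.85
eef_pos: [463.7, -198.9, 161.6]
eef_rot: [-3.141, -0.0, 1.448]
wrist_force: [-0.2, 0.4, -0.6]
finger_gap: 92.7
```

>>> {"api": "jog_arm", "payload": {"increments": [[0, 0, -1, 0, 0, 0, 9.4], [0, 0, -2, 0, 0, 0, 9.4], [0, 0, -3, 0, 0, 0, 9.4], [0, 0, -3, 0, 0, 0, 9.4], [0, 0, -2, 0, 0, 0, 9.4], [0, 0, 0, 0, 0, 0, 9.4]]}}

```text
clock: 18.6
eef_pos: [464.2, -199.1, 273.3]
eef_rot: [3.14, 0.001, 1.448]
wrist_force: [-0.2, -0.6, -0.7]
finger_gap: 94.0
```

```bash
python3 look2.py a9; python3 st.py
```

```text
{'clock': np.float64(18.7), 'joints': array([-0.478,  0.167,  1.583,  0.   ,  1.394, -0.355]), 'eef_pos': array([ 463.657, -198.837,  271.127]), 'eef_rot': array([-3.140e+00, -1.000e-03,  1.448e+00]), 'wrist_force': array([-0.168, -1.453, -0.233]), 'moment': array([-0.093,  0.098,  0.04 ])}
{'clock': np.float64(18.7), 'eef_pos': array([ 463.657, -198.837,  271.127]), 'eef_rot': array([-3.140e+00, -1.000e-03,  1.448e+00]), 'wrist_force': array([-0.168, -1.453, -0.233]), 'moment': array([-0.093,  0.098,  0.04 ]), 'finger_gap': np.float64(93.963)} cw deg from 2.600: 66.00307371855143 0.0002381914237048477
```

View pics/a9.png

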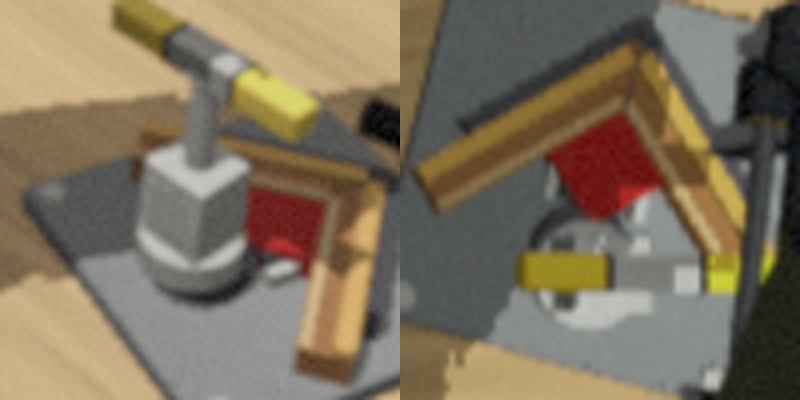

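>>> {"api": "jog_arm", "payload": {"increments": [[2, 0, 0, 0, 0, 0, 9.4], [3, 0, 0, 0, 0, 0, 9.4], [3, 0, 0, 0, 0, 0, 9.4], [3, 0, 0, 0, 0, 0, 9.4], [3, 0, 0, 0, 0, 0, 9.4], [3, 0, 0, 0, 0, 0, 9.4], [2, 0, 0, 0, 0, 0, 9.4], [0, 0, 0, 0, 0, 0, 9.4]]}}

```text
clock: 19.7
eef_pos: [486.9, -9.5, 270.7]
eef_rot: [-3.139, -0.0, 1.45]
wrist_force: [-0.0, 0.1, 0.1]
finger_gap: 94.0
```

Run:
```python
from cell import *
from h import *
a=camera("side");b=camera("top")
out=[]
for c,(x0,y0) in((a,(335,220)),(b,(385,190))):
    A=cv2.resize(c["image"][y0:y0+100,x0:x0+100],(400,400),interpolation=cv2.INTER_CUBIC)
    for P in(box(463.7,-199,np.radians(91),120,18,150,168),box(463.7,-199,np.radians(91),38,38,50,96)):
        cv2.polylines(A,[np.int32((hull(proj(c,P))-[x0,y0])*4+1.5)],1,(255,0,255),1)
    out.append(A)
cv2.imwrite("pics/b1.png",np.hstack(out)[:,:,::-1]);cv2.imwrite("pics/b1s.png",a["image"][:,:,::-1]);cv2.imwrite("pics/b1t.png",b["image"][:,:,::-1])
```

```text
(no output)
```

View pics/b1.png

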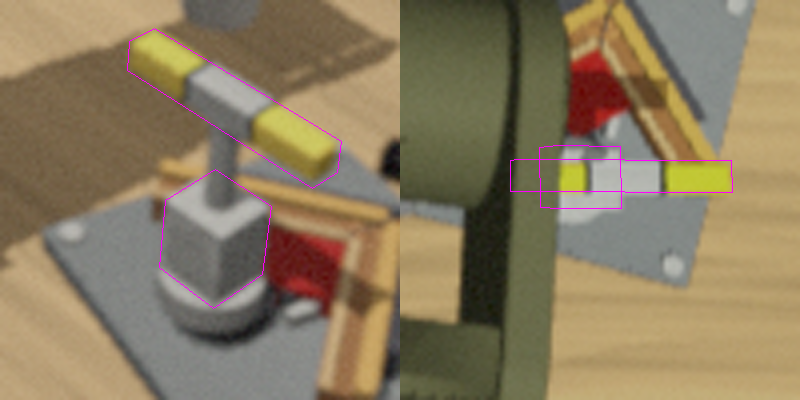

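View pics/b1t.png

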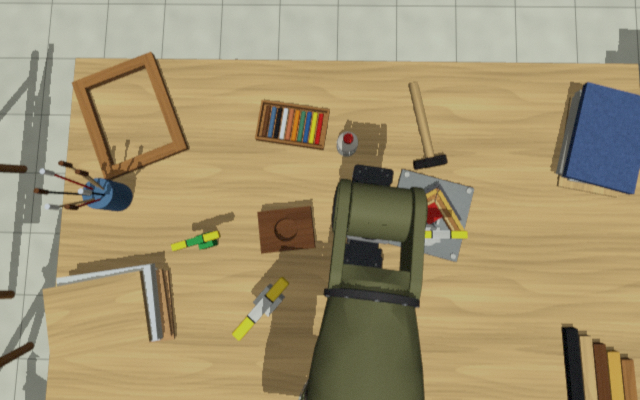

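```bash
python3 -c "
from cell import *
print(sign_off())"
```

```text
the job is handed in; nothing more can be done
None
```

The key is on the square drive and fully home on the collar. The spindle is turned clockwise to its stop, and I let go and handed the job in at about 20 s on the robot's clock. I used the smaller, non-green key from the tool block.

**What the last checks showed:**
- **Key home:** under a push of about 25 N it sat with the bar at 158.7 mm, against 159 mm expected. After release, a fully seated model of the key matched the side view to about a pixel.
- **Spindle at its stop:** the reaction torque rose to about 1.3 N m after roughly 60° of turn, against 0.15 N m to turn it freely. In the top view the red shoe touches both mouldings.
- **Other things:** the glue bottle, tray, mallet and both look-alike keys looked unmoved in the final top view.

**What did not go cleanly or could not be confirmed:**
- **Carry move:** it was cut short once, leaving the tool about 30 mm off with a 1.8° tilt. I corrected this before lowering the key.
- **Turning:** the bar slipped a few degrees in the fingers at the stop.
- **Ball click:** I never saw it as a force peak, since I only read the force at the end of each move. I infer it from the key resting on the collar.
- **Spindle angle:** the turn I measured fits a start near the upper end of the 0 to 0.25 rad range. I could not read the spindle angle directly.

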